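# Lock a centrifuge rotor on its drive and tug-test it

### The arm

A 6-joint arm with a two-finger parallel gripper is mounted at the origin on the work surface. World frame = base frame: x ahead of the robot, y to its left, z up, the work surface at z = 0. Lengths are in m, angles in rad, forces in N, time in s.
With the tool pointing down it reaches from about 0.4 to 0.925 m from the base axis. Payload 3.4 kg.
Tool frame: the origin (TCP) lies midway between the tips of the shut fingers; the grasp point (between the pads) lies 19 mm behind it (arm.grip_point_offset is the distance from the TCP to the grasp point, in m); x points along the fingers, y is the direction in which the jaws open and shut, and the axes are right-handed (so a half turn about x gives the same grasp; the last joint's range is limited). The gripper opens to 85 mm and grips with 20 to 120 N. Pads are 22 mm wide; open, the fingers measure 114 mm over their backs; the gripper's body (76 mm by 85 mm) begins 54 mm behind the grasp point. The pads swing forward as they close: fully open they stand 13 mm farther back than shut.
Start: joints at [-1.21, 0.307, 1.506, -0, 1.328, -0.073], TCP at [0.242, -0.522, 0.231] pointing down, gripper open.
Joint ranges: [-3.12, 3.12], [-1.05, 2.28], [0.14, 2.33], [-1.42, 4.57], [0.1, 2.73], [-2.68, 2.68]. Speed limits (rad/s): [2.57, 2.57, 3.14, 3.14, 3.14, 3.14].

### API

Orientations are given as a 3x3 rotation matrix whose columns are the frame's x, y, z axes.
In Python, from workcell import arm gives the robot as it stands.
- The arm moves only by the tool move_arm, never from a script. Its argument "moves" is a list that holds one entry, the list of rows, each a list of 7 numbers: the turn, a rotation vector about the tool's x, y, z in degrees, then the shift along the tool's x, y, z in cm, then the closure, from 0 (fully open) to 1 (shut). A call has 1 to 10 rows; each row is the pose to reach, as a shift and turn from the pose commanded when the call began, along the tool's axes at that moment; what a row does not reach only later rows make up. A row lasts 1/10 s, in which the tool goes at most 50 mm and 8.59 degrees, less where a joint would pass 70% of its speed; a pose out of reach is approached as far as the arm can. A call with a gripper value outside its range is refused whole. The fingers move at their own pace and stop on an object; "grip_force" is the grip in N (left out, the last holds). Time passes only in rows, so rows that repeat a pose let the fingers close. It gives the time, the measured TCP pose, the force and the opening at its end, in the units of the state.
- arm.get_obs(): the state, without advancing time (a new reading comes with each control period).
- arm.get_image(name): name is "scene" or "top" or "wrist"; returns the picture (420x560x3 uint8, blue, green, red); there is no depth.
- arm.camera_model(name): a dict with "vertical_fov" (degrees; the focal length in pixels is half the picture's height over the tangent of half this angle, whatever the lens; pixels are square), "cx", "cy" (the principal point, pixels), "R" (3x3) and "t" (3): a world point X has camera coordinates R X + t; the wrist camera has in their place "T_tool_cam" (4x4, takes a point from camera to tool coordinates, whose origin is the TCP and whose axes are the tool frame's). Camera axes: x right, y down, z forward; pixel columns grow to the right and rows downward; lengths in m; the calibration is good to about 2 mm. A picture is of the moment at which its call begins: read the wrist's pose just before it. camera_model takes no time and is no camera call.
- arm.finish_job(): hands the job in, once; it reports no verdict.
The state is a dict: "time": time; "joint_pos": joint angles; "qvel": joint speeds; "joint_efforts": joint torques, N m; "ee_pos": TCP position; "orientation": TCP orientation; "ft_force": force on the tool from outside, world axes, zero at the start; "torque": the same for the moment, N m; "finger_gap": opening from 0.0 (shut) to 1.0 (fully open).
Only numpy, scipy, OpenCV 4.12 (cv2) and the standard library are available. Lean on these libraries where they do the work, as an engineer would, in place of code of your own. Each camera call takes 0.05 s, during which the arm holds its last target.

### The job

Mount the loose tube rotor in the open bench centrifuge: fit it over the drive with its slot on the cross-piece and press it straight down, with less than 25 N, until it clicks home. Then check by hand that it is locked: pull straight up on its grip with about 15 N for about a second, never above 20 N, and it must stay on the drive. Leave it fully home on the drive and let go of it, with the other things on the counter left where they are.

Things in the scene. Friction and masses are not known exactly. Their poses are not given: they have to be found in the camera images.
- rotor: The loose rotor, upright on the counter at the start: 8-place fixed-angle tube rotor of plain aluminium, 140 mm in diameter, rim top 58 mm above its underside, 270 to 430 g. Origin: centre of its underside (foot of the hub, 44 mm wide), z up. A slot 9 mm wide is cut right across the foot along x, parallel to the grip bar above; slot and bar look the same after half a turn.
- rotor_grip (a point): The black grip bar on top of the rotor; this point is on the rotor's axis, 80 mm above its origin, axes as the rotor's. The bar is 50 mm long (along x), 12 mm thick (along y) and stands from 48 to 94 mm above the rotor's origin, free on all sides; nothing else of the rotor is higher than 58 mm.
- rotor_socket (a point): The socket under the hub, on the rotor's axis; this point is 10 mm above the rotor's origin. From the foot up to it the socket is 27 mm wide; from it a lip 6 mm thick narrows it to 20 mm; behind the lip it is wide again, up to 44 mm above the origin.
- centrifuge: Bench centrifuge, fixed to the counter: white case 290 mm (its x) by 240 mm (its y), 150 mm high, sloping control panel at its -x end, the lid standing open, leaning back, along its +x end (to 375 mm above the counter). Origin: centre of its underside. In its top is a round bowl 183 mm wide, open above, axis at x = +30 mm, y = 0, floor 70 mm above the counter.
- drive_seat (a point): The drive head in the bowl; this point is on its axis, on the flange face where the hub foot comes to rest, 92 mm above the counter, z up. A steel spigot 18 mm wide, 40 mm high, with a tapered nose stands on it. On the flange a cross-piece 6 mm wide and 7.5 mm high runs 40 mm along this point's x: the rotor's slot must lie over it (within about 5 degrees), else the rotor stays 7.5 mm too high, not locked.
- drive_claws (a point): Two spring claws at +y and -y of the spigot, 17 to 25 mm above drive_seat; this point is on the axis 18 mm above it. The socket's lip pushes them in from 12 to 17 mm above home (7 to 14 N), then they spring out over it and lock the rotor against more than 25 N, with 1 to 5 mm of play upwards, as worn. The drive turns against its brake (0.15 N m) and its rubber mounts give a little.
- tube_rack: White tube rack with capped glass tubes, 75 by 200 mm, 90 mm high, loose. Origin: centre of its underside. Leave alone.
- scanner: Grey hand-held barcode scanner lying on the counter, 180 mm long, 62 mm wide, 40 mm high, loose. Leave alone.
- tape_dispenser: Blue desk tape dispenser, 140 by 55 mm, 77 mm high, loose. Leave alone.
Not all that is in view belongs to the job. Of the things like the rotor, leave any that is green or pink; of the rest the larger one is meant.

How it is judged:
By the outcome, as a careful person would: the job done as asked, in the order asked, and still so for the second after the job is handed in, with the robot touching nothing.
It also fails if it takes over 61 s, if anything falls off the work surface, if the arm or the gripper's body presses on something with over 40 N, if the wrist force passes 120 N, or if a joint passes its speed limit or range.

## Working session

There is one attempt and no reset: what is moved stays moved. The work goes in short steps, Python scripts to look and compute and a tool call to move; the robot and the scene stay as the last step left them, time stands still between calls to the robot, and variables do not carry over. Pictures are saved under pics/ and viewed, and the job is handed in when it is done.

Besides the shell and the picture viewer there is one more tool, called after "Emit:" as a command line: name --argument value ..., lists and objects as JSON in quotes. move_arm: Moves the arm, as the interface text tells. Its arguments: {"type":"object","properties":{"moves":{"type":"array","items":{"type":"array","items":{"type":"array","items":{"type":"number"}}}},"grip_force":{"type":"number"}},"required":["moves"]}

```bash
ls; mkdir -p pics
cat > h.py <<'E'
import numpy as np, cv2
from workcell import arm
def cam(n):
    m=arm.camera_model(n); f=210/np.tan(np.radians(m['vertical_fov'])/2); return m,f
def pose():
    o=arm.get_obs(); return np.array(o['orientation']),np.array(o['ee_pos']),o
E
python3 - <<'E'
from h import *
for n in ['scene','top','wrist']:
    R,p,o=pose()
    cv2.imwrite(f'pics/{n}0.png',arm.get_image(n)); m,f=cam(n); print(n,f,m)
print(o)
E
```

```text
pics
scene 478.42420730614737 {'vertical_fov': 47.397280024223996, 'cx': 274.2193316825368, 'cy': 209.1028442090333, 'R': array([[-0.79467708,  0.6070165 ,  0.00439406],
       [ 0.46974894,  0.61952546, -0.62890709],
       [-0.38447921, -0.49771394, -0.77746805]]), 't': array([ 0.52909108, -0.09600816,  1.46126484])}
top 431.6976823387627 {'vertical_fov': 51.8813522303105, 'cx': 286.99342626059774, 'cy': 206.27604421468754, 'R': array([[-0.02163769, -0.99961095, -0.01759981],
       [-0.99545297,  0.02317441, -0.09239229],
       [ 0.09276421,  0.01552063, -0.99556713]]), 't': array([-0.13172721,  0.53475937,  1.115465  ])}
wrist 322.3925603296522 {'vertical_fov': 66.15881647275965, 'cx': 275.68128816001484, 'cy': 214.54027216168313, 'T_tool_cam': array([[ 5.80976340e-04, -2.75112105e-01,  9.61411978e-01,
        -1.41822557e-01],
       [ 9.99999229e-01, -8.95029013e-04, -8.60410757e-04,
        -3.08505974e-04],
       [ 1.09720103e-03,  9.61411737e-01,  2.75111373e-01,
        -6.92420461e-02],
       [ 0.00000000e+00,  0.00000000e+00,  0.00000000e+00,
         1.00000000e+00]])}
{'time': 0.1, 'joint_pos': array([-1.21047257e+00,  3.07508386e-01,  1.50755218e+00, -1.29831144e-05,
        1.32841316e+00, -7.35182802e-02]), 'qvel': array([ 0.00095112, -0.00072353, -0.00213261,  0.00099461, -0.00053441,
        0.00075415]), 'joint_efforts': array([-2.47131356e-04, -4.58529246e+01, -2.52607781e+01, -1.94745226e-04,
        5.51681980e-03,  9.92081084e-06]), 'ee_pos': array([ 0.24144602, -0.52115023,  0.23046377]), 'orientation': array([[-6.75016213e-04,  4.20362199e-01, -9.07356141e-01],
       [ 1.75582789e-03, -9.07354450e-01, -4.20362722e-01],
       [-9.99998231e-01, -1.87691287e-03, -1.25604711e-04]]), 'ft_force': array([0.7350329 , 0.45085114, 0.08465045]), 'torque': array([0.00140033, 0.00581203, 0.01833707]), 'finger_gap': 0.9993309492152477}
```

View pics/scene0.png

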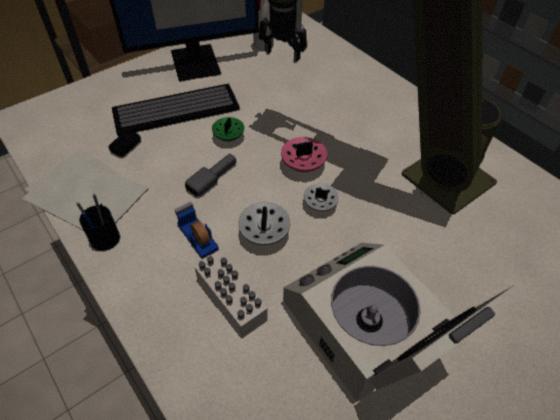

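View pics/top0.png

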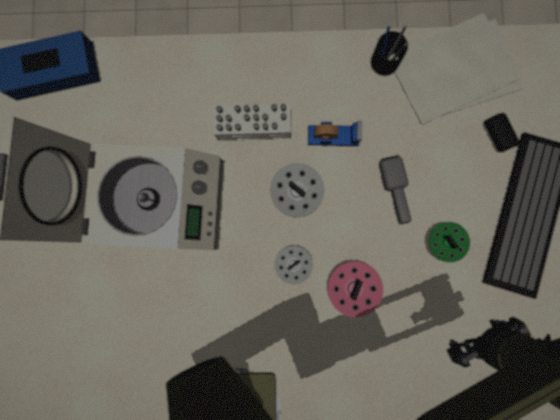

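View pics/wrist0.png

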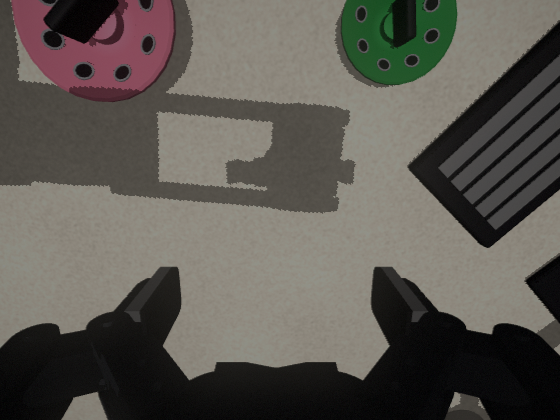

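The top view shows the large plain rotor at about (297,190), a smaller one at (294,264), and the drive in the bowl at about (148,197). I'll zoom in on those.

Run:
```python
from h import *
im=cv2.imread('pics/top0.png')
a=cv2.resize(im[155:230,260:335],None,fx=5,fy=5,interpolation=2)
b=cv2.resize(im[155:230+5,105:185],None,fx=5,fy=5,interpolation=2)
b=np.clip(b.astype(float)*1.6,0,255).astype(np.uint8)
c=np.zeros((400,780,3),np.uint8); c[:375,:375]=a; c[:400,380:780]=b
cv2.imwrite('pics/crop0.png',c)
s=cv2.imread('pics/scene0.png')
cv2.imwrite('pics/crop1.png',np.clip(cv2.resize(s[190:390,230:480],None,fx=3,fy=3,interpolation=2).astype(float)*1.5,0,255).astype(np.uint8))
```

```text
(no output)
```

View pics/crop0.png

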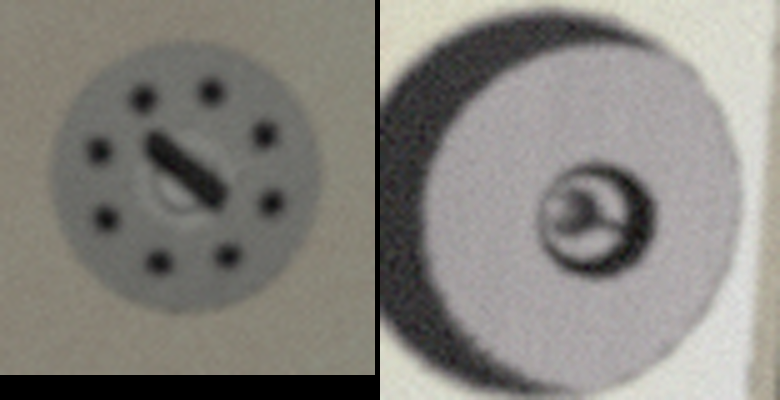

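View pics/crop1.png

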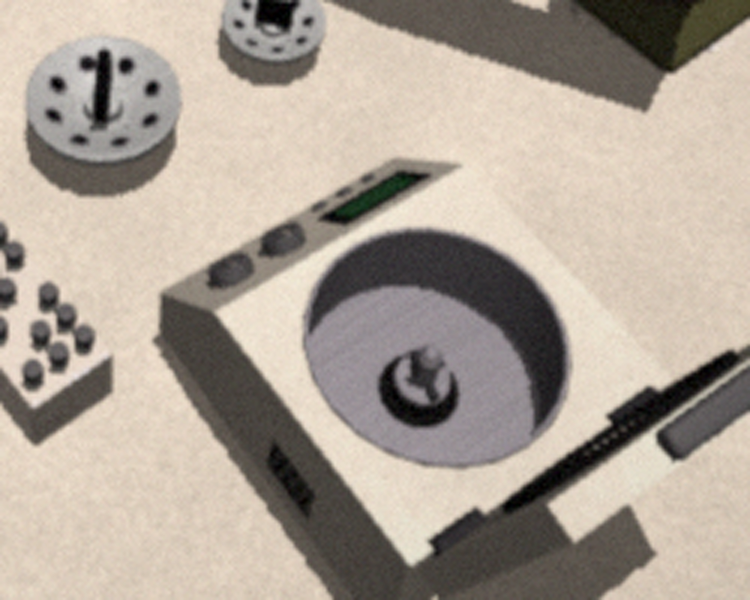

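```bash
cat >> h.py <<'E'
def ray(n,u,v,Rp=None):
    m,f=cam(n)
    d=np.array([(u-m['cx'])/f,(v-m['cy'])/f,1.])
    if n=='wrist':
        R,p=Rp; T=np.array(m['T_tool_cam']); return R@(T[:3,3])+p, R@T[:3,:3]@d
    R=m['R'];return -R.T@m['t'], R.T@d
def onz(n,u,v,z,Rp=None):
    c,d=ray(n,u,v,Rp); return c+d*(z-c[2])/d[2]
def proj(n,X,Rp=None):
    m,f=cam(n)
    if n=='wrist':
        R,p=Rp;T=np.array(m['T_tool_cam']); c=T[:3,:3].T@(R.T@(np.array(X)-p)-T[:3,3])
    else: c=m['R']@np.array(X)+m['t']
    return m['cx']+f*c[0]/c[2], m['cy']+f*c[1]/c[2]
E
python3 - <<'E'
from h import *
def T(x,y,ox,oy):return ox+(x+.5)/5-.5,oy+(y+.5)/5-.5
print('rim',onz('top',*T(186,178,260,155),.058))
a=onz('top',*T(153,140,260,155),.094);b=onz('top',*T(218,203,260,155),.094)
print('bar',a,b,(a+b)/2,np.degrees(np.arctan2(*(b-a)[1::-1])))
print('flange',onz('top',*T(598-380,220,105,155),.092))
# scene
def S(x,y):return 230+(x+.5)/3-.5,190+(y+.5)/3-.5
print('rim s',onz('scene',*S(103,99),.058))
print('flange s',onz('scene',*S(418,388),.092))
for p in [(82,149),(88,236),(0,0)]: pass
for p in [(189,149),(183,247)]: print('case',onz('top',*p,.15))
R,p,o=pose();print(np.round(R,3))
E
```

```text
rim [ 0.56929949 -0.17029973  0.058     ]
bar [ 0.58404441 -0.15405393  0.094     ] [ 0.55174048 -0.18556845  0.094     ] [ 0.56789244 -0.16981119  0.094     ] -135.7086823918222
flange [0.55261299 0.2014425  0.092     ]
rim s [ 0.57523454 -0.16389751  0.058     ]
flange s [0.56495078 0.21505573 0.092     ]
case [0.66238941 0.08488744 0.15      ]
case [0.43010422 0.09908161 0.15      ]
[[-0.001  0.42  -0.907]
 [ 0.001 -0.907 -0.42 ]
 [-1.    -0.002 -0.   ]]
```

Emit:
move_arm --moves '[[[-8,0,0,0.3,-1.8,-4.5,0],[-16,0,0,0.6,-3.6,-8.9,0],[-20,0,0,0.9,-5.4,-13.4,0],[-20,0,0,1.2,-7.2,-17.8,0],[-20,0,0,1.5,-9,-22.3,0],[-20,0,0,1.8,-10.9,-26.8,0],[-20,0,0,2.1,-12.7,-31.2,0],[-20,0,0,2.4,-14.5,-35.7,0],[-20,0,0,2.7,-16.3,-40.1,0],[-20,0,0,3,-18.1,-44.6,0]]]'

```text
time: 1.15
ee_pos: [0.5711, -0.1684, 0.2009]
orientation: [[-0.001, 0.705, -0.709], [-0.0, -0.709, -0.705], [-1.0, -0.0, 0.0]]
ft_force: [0.8, -0.2, 0.4]
finger_gap: 1.002
```

Emit:
move_arm --moves '[[[0,0,0,0,0,0,0],[0,0,0,0,0,0,0]]]'

```text
time: 1.35
ee_pos: [0.5705, -0.1688, 0.2006]
orientation: [[-0.002, 0.707, -0.707], [0.0, -0.707, -0.707], [-1.0, -0.001, 0.001]]
ft_force: [0.3, -1.3, 0.7]
finger_gap: 0.997
```

Run:
```python
from h import *
R,p,o=pose()
cv2.imwrite('pics/wrist1.png',arm.get_image('wrist')); np.savez('p1',R=R,p=p)
print(o['time'],p,np.round(R,3),np.round(o['joint_pos'],2),o['ft_force'])
```

```text
1.35 [ 0.57052268 -0.16882897  0.20058652] [[-0.002  0.707 -0.707]
 [ 0.    -0.707 -0.707]
 [-1.    -0.001  0.001]] [-0.36  0.36  1.51 -0.    1.28  0.43] [ 0.26777872 -1.33911613  0.67356622]
```

View pics/wrist1.png

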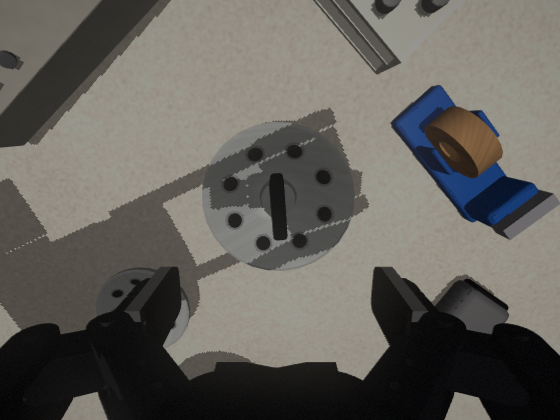

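The rotor's bar is near (278,207), almost aligned with the jaws' centre plane. I'll measure it with a mask.

```bash
cat > bar.py <<'E'
from h import *
def bar(img,Rp,roi):
    x0,y0,x1,y1=roi
    g=img[y0:y1,x0:x1].max(2)
    m=(g<45).astype(np.uint8)
    n,l,s,c=cv2.connectedComponentsWithStats(m)
    k=1+np.argmax(s[1:,4]); ys,xs=np.where(l==k)
    print(s[k])
    r=cv2.minAreaRect(np.c_[xs+x0,ys+y0].astype(np.float32)); bx=cv2.boxPoints(r); print(r)
    W=np.array([onz('wrist',u,v,.094,Rp) for u,v in bx]); 
    return r,W
E
python3 - <<'E'
from bar import *
d=np.load('p1.npz');R,p=d['R'],d['p'];im=cv2.imread('pics/wrist1.png')
c=im[110:280,190:370];cv2.imwrite('pics/w1c.png',np.clip(cv2.resize(c,None,fx=3.3,fy=3.3,interpolation=2)*1.5,0,255).astype(np.uint8))
r,W=bar(im,(R,p),(258,165,300,250));print(W)
print('ctr',W.mean(0))
for i in range(4):
  e=W[(i+1)%4]-W[i];print(np.linalg.norm(e),np.degrees(np.arctan2(e[1],e[0])))
E
```

```text
[ 11   8  18  67 943]
((277.73529052734375, 206.05882263183594), (66.49586486816406, 14.955818176269531), 85.60128784179688)
[[ 0.58772795 -0.1418098   0.094     ]
 [ 0.596503   -0.14933239  0.094     ]
 [ 0.56116668 -0.19098782  0.094     ]
 [ 0.55182196 -0.1830585   0.094     ]]
ctr [ 0.5743049  -0.16629713  0.094     ]
0.011558153955998072 -40.60551085857136
0.05462444724619598 -130.30795086292414
0.012255525204622586 139.68423143960342
0.05468724951527985 48.961230939075016
```

View pics/w1c.png

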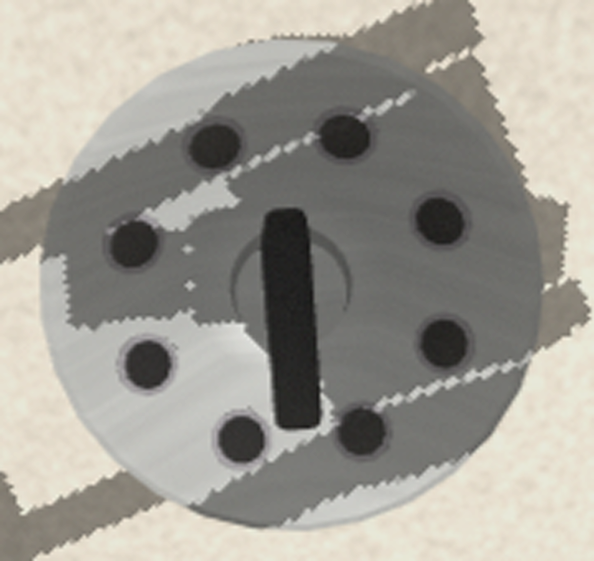

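Run:
```python
from h import *
d=np.load('p1.npz');Rp=d['R'],d['p']
H=np.array([(215,146),(345,136),(440,221),(444,343),(361,432),(241,439),(148,365),(133,244)])
W=np.array([onz('wrist',190+u/3.3,110+v/3.3,.056,Rp) for u,v in H])
print(W.mean(0), np.linalg.norm(W-W.mean(0),axis=1))
ang=np.degrees(np.arctan2(*(W-W.mean(0)).T[1::-1]));print(np.round(ang%45,1))
print('rimc',onz('wrist',190+290/3.3,110+283/3.3,.058,Rp))
for pts in [((284,210),(299,428)),((263,213),(277,428)),((305,210),(320,426))]:
  a,b=[onz('wrist',190+u/3.3,110+v/3.3,.094,Rp) for u,v in pts]
  print('bar',(a+b)/2,np.linalg.norm(a-b),np.degrees(np.arctan2(*(a-b)[1::-1])))
```

```text
[ 0.57285891 -0.16840977  0.056     ] [0.04518481 0.04532482 0.04520162 0.04511198 0.04530734 0.0450282
 0.04510398 0.04528531]
[26.6 26.6 26.7 26.9 26.4 26.5 27.  26.9]
rimc [ 0.57523071 -0.16569201  0.058     ]
bar [ 0.57428986 -0.1669819   0.094     ] 0.05448657527701859 48.90592346378632
bar [ 0.5703672  -0.16355787  0.094     ] 0.05374947150129686 48.382620836194185
bar [ 0.57805843 -0.17037758  0.094     ] 0.05397822250231372 49.25234912309375
```

Emit:
move_arm --moves '[[[-2,0,0,3.5,0.1,-0.2,0],[-4.1,0,0,7,0.1,-0.2,0],[-4.1,0,0,10,0.1,-0.2,0],[-4.1,0,0,12,0.1,-0.2,0],[-4.1,0,0,13.5,0.1,-0.2,0],[-4.1,0,0,13.5,0.1,-0.2,0],[-4.1,0,0,13.5,0.1,-0.2,0.3]]]' --grip_force 60

```text
time: 2.1
ee_pos: [0.5716, -0.1706, 0.0665]
orientation: [[-0.001, 0.753, -0.658], [-0.0, -0.658, -0.753], [-1.0, -0.0, 0.0]]
ft_force: [-0.0, -1.0, -0.4]
finger_gap: 0.86
```

Run:
```python
from h import *
R,p,o=pose()
cv2.imwrite('pics/wrist2.png',arm.get_image('wrist'))
print(o['time'],p,np.round(R,3),o['finger_gap'],o['ft_force'])
```

```text
2.1 [ 0.57162927 -0.17058996  0.06653531] [[-0.001  0.753 -0.658]
 [-0.    -0.658 -0.753]
 [-1.    -0.     0.   ]] 0.859716819047345 [-0.01150231 -0.97161099 -0.40920341]
```

View pics/wrist2.png

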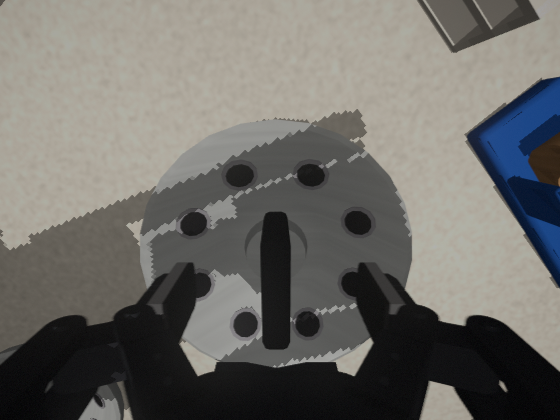

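Emit:
move_arm --moves '[[[0,0,0,0,0,-0.2,0.3],[0,0,0,0,0,-0.2,0.6],[0,0,0,0,0,-0.2,1],[0,0,0,0,0,-0.2,1],[0,0,0,0,0,-0.2,1],[0,0,0,0,0,-0.2,1],[0,0,0,0,0,-0.2,1],[0,0,0,0,0,-0.2,1]]]' --grip_force 60

```text
time: 2.95
ee_pos: [0.5742, -0.1679, 0.0668]
orientation: [[0.001, 0.754, -0.657], [-0.0, -0.657, -0.754], [-1.0, 0.001, -0.001]]
ft_force: [-0.4, 1.3, 5.1]
finger_gap: 0.13
```

Run:
```python
from h import *
R,p,o=pose()
print(o['time'],p,np.round(R,3),o['finger_gap'],o['ft_force'])
```

```text
2.95 [ 0.57419811 -0.16785058  0.06684513] [[ 0.001  0.754 -0.657]
 [-0.    -0.657 -0.754]
 [-1.     0.001 -0.001]] 0.12983277372934313 [-0.41380441  1.28995468  5.09153774]
```

Emit:
move_arm --moves '[[[0,0,0,-1,0,0,1],[0,0,0,-3,0,0,1],[0,0,0,-6,0,0,1],[0,0,0,-10,0,0,1],[0,0,0,-14,0,0,1],[0,0,0,-18,0,0,1],[0,0,0,-20,0,0,1],[0,0,0,-20,0,0,1]]]'

```text
time: 3.75
ee_pos: [0.5752, -0.1684, 0.2697]
orientation: [[0.006, 0.754, -0.657], [-0.002, -0.657, -0.754], [-1.0, 0.006, -0.002]]
ft_force: [-0.2, 0.0, -4.1]
finger_gap: 0.127
```

Emit:
move_arm --moves '[[[0,0,0,0,-2.5,-1.5,1],[0,0,0,0,-6,-3.6,1],[0,0,0,0,-10,-6,1],[0,0,0,0,-14,-8.3,1],[0,0,0,0,-18,-10.7,1],[0,0,0,0,-22,-13,1],[0,0,0,0,-25,-14.8,1],[0,0,0,0,-25.9,-15.4,1],[0,0,0,0,-25.9,-15.4,1],[0,0,0,0,-25.9,-15.4,1]]]'

```text
time: 4.75
ee_pos: [0.4791, 0.1176, 0.265]
orientation: [[-0.002, 0.754, -0.656], [-0.002, -0.656, -0.754], [-1.0, -0.001, 0.003]]
ft_force: [0.5, 0.6, -3.7]
finger_gap: 0.129
```

Run:
```python
from h import *
R,p,o=pose()
cv2.imwrite('pics/wrist3.png',arm.get_image('wrist')); np.savez('p3',R=R,p=p)
print(o['time'],p,np.round(R,3),np.round(o['joint_pos'],2),o['ft_force'],o['torque'])
```

```text
4.75 [0.47905702 0.11757059 0.26504747] [[-0.002  0.754 -0.656]
 [-0.002 -0.656 -0.754]
 [-1.    -0.001  0.003]] [ 0.16  0.17  1.61 -0.    1.36  0.87] [ 0.45351286  0.57860569 -3.66927644] [-0.0295059  -0.00423695  0.05521128]
```

View pics/wrist3.png

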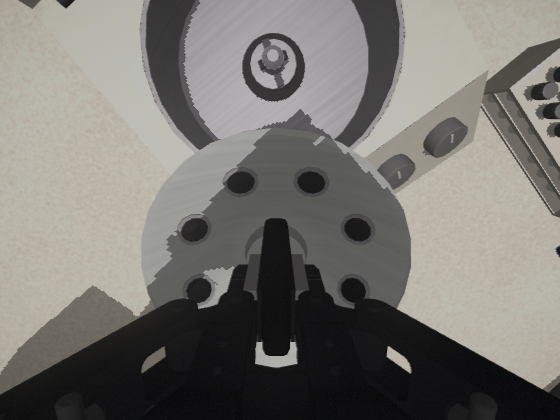

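Run:
```python
from h import *
im=cv2.imread('pics/wrist3.png')
c=im[25:110,230:320];cv2.imwrite('pics/w3c.png',np.clip(cv2.resize(c,None,fx=7,fy=7,interpolation=2)*1.3,0,255).astype(np.uint8))
```

```text
(no output)
```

View pics/w3c.png

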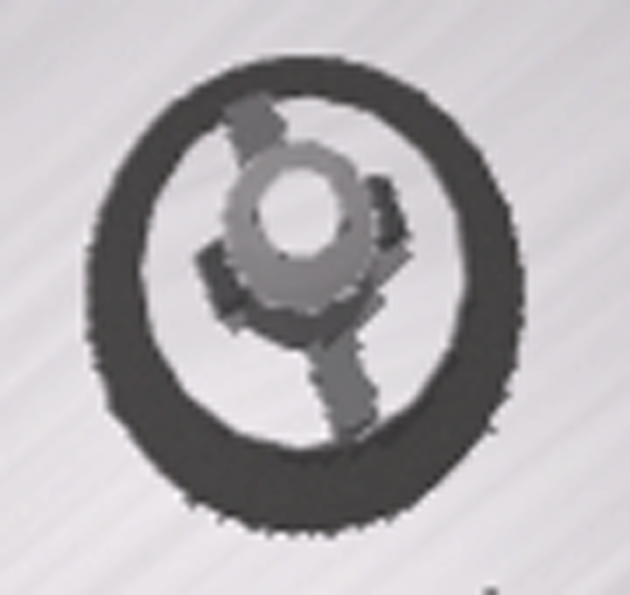

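Run:
```python
from h import *
d=np.load('p3.npz');Rp=d['R'],d['p']
q=lambda u,v,z:onz('wrist',230+(u+.5)/7-.5,25+(v+.5)/7-.5,z,Rp)
print('flange',q(304.5,273.5,.092))
L=[q(143,273,.092),q(466,273,.092),q(304,97,.092),q(304,450,.092)];print(np.linalg.norm(L[0]-L[1]),np.linalg.norm(L[2]-L[3]),(L[2]+L[3])/2)
print('nose',q(298,212,.132))
print('spigot',q(298,225,.125))
a,b=q(260,130,.0995),q(350,390,.0995)
print('cross',(a+b)/2,np.degrees(np.arctan2(*(a-b)[1::-1])))
for s,t in [((237,150),(322,385)),((285,130),(376,395))]:
  a,b=q(*s,.0995),q(*t,.0995);print(np.degrees(np.arctan2(*(a-b)[1::-1])))
a,b=q(212,278,.115),q(390,208,.115);print('claw',(a+b)/2,np.degrees(np.arctan2(*(a-b)[1::-1])))
print(q(305,293,.07),'outer')
# rotor held: hole/bar
```

```text
flange [0.55518696 0.2097609  0.092     ]
0.04129873732760188 0.04140443537955819 [0.55486753 0.20949323 0.092     ]
nose [0.55486928 0.20994135 0.132     ]
spigot [0.55475298 0.20993438 0.125     ]
cross [0.55543943 0.20972706 0.0995    ] 69.51816755821046
70.19384785289888
69.51871703469789
claw [0.55477189 0.2096614  0.115     ] 158.65612619036386
[0.55576459 0.21061915 0.07      ] outer
```

Run:
```python
from h import *
im=cv2.imread('pics/wrist3.png');d=np.load('p3.npz');R,p=d['R'],d['p'];I=(np.eye(3),np.zeros(3))
m,f=cam('wrist');T=np.array(m['T_tool_cam'])
g=im.max(2)
pts=[]
for (u,v) in [(241,182),(311,182),(358,229),(353,291),(200,291),(194,230)]:
    # refine using dark blob centroid
    w=g[v-12:v+13,u-15:u+16].astype(float); k=(w<50); 
    n,l,s,c=cv2.connectedComponentsWithStats(k.astype(np.uint8)); i=l[12,15]
    pts.append((u-15+c[i][0],v-12+c[i][1]) if i else (u,v))
print(np.round(pts,1))
W=[]
for u,v in pts:
    dd=T[:3,:3]@np.array([(u-m['cx'])/f,(v-m['cy'])/f,1]); s=(0.0668-.056-T[0,3])/dd[0]; W.append(T[:3,3]+dd*s)
W=np.array(W)
A=np.c_[2*W[:,1:],np.ones(6)];x=np.linalg.lstsq(A,(W[:,1:]**2).sum(1),rcond=None)[0];print('centre tool yz',x[:2],np.sqrt(x[2]+x[:2]@x[:2]))
a=np.degrees(np.arctan2(W[:,2]-x[1],W[:,1]-x[0]));print(np.round(a%45,1))
```

```text
[[240.5 182.2]
 [310.8 182. ]
 [357.2 229.1]
 [353.8 291.1]
 [197.7 291.1]
 [194.4 229.6]]
centre tool yz [-0.0005642  -0.00063076] 0.04445215329459184
[22.7 22.1 21.6 22.3 22.8 23.2]
```

Emit:
move_arm --moves '[[[-4,0,0,0,-0.05,-1.5,1],[-9,0,0,0,-0.1,-4.5,1],[-14,0,0,0,-0.15,-7.5,1],[-18,0,0,0,-0.2,-10,1],[-20.5,0,0,0,-0.25,-11.5,1],[-20.5,0,0,0,-0.25,-11.9,1],[-20.5,0,0,0,-0.25,-11.9,1],[-20.5,0,0,0,-0.25,-11.9,1],[-20.5,0,0,0,-0.25,-11.9,1]]]'

```text
time: 5.7
ee_pos: [0.555, 0.2087, 0.2664]
orientation: [[-0.001, 0.936, -0.352], [-0.001, -0.352, -0.936], [-1.0, -0.0, 0.001]]
ft_force: [-0.6, -0.4, -3.7]
finger_gap: 0.135
```

```bash
cat > st.py <<'E'
from h import *
R,p,o=pose()
tgt=np.array([.5553,.2090])
e=np.r_[tgt-p[:2],0]; t=R.T@e
print(o['time'],np.round(p,4),np.round(R,4).tolist(),'F',np.round(o['ft_force'],2),'T',np.round(o['torque'],3),'gap',round(o['finger_gap'],3),'err tool cm',np.round(100*t,2),'origin z',p[2]-.0668)
E
python3 st.py
```

```text
5.7 [0.555  0.2087 0.2664] [[-0.0007, 0.936, -0.3521], [-0.0006, -0.3521, -0.936], [-1.0, -0.0004, 0.0008]] F [-0.57 -0.42 -3.73] T [-0.012 -0.031  0.024] gap 0.135 err tool cm [-0.    0.02 -0.04] origin z 0.19958042963357234
```

Emit:
move_arm --moves '[[[0,0,0,1.5,0,0,1],[0,0,0,3.5,0,0,1],[0,0,0,5.5,0,0,1],[0,0,0,6.8,0,0,1],[0,0,0,7.1,0,0,1],[0,0,0,7.1,0,0,1],[0,0,0,7.1,0,0,1]]]'

```text
time: 6.4
ee_pos: [0.5565, 0.2099, 0.1964]
orientation: [[0.002, 0.936, -0.351], [0.001, -0.351, -0.936], [-1.0, 0.002, -0.001]]
ft_force: [1.4, 0.6, -3.4]
finger_gap: 0.13
```

```bash
python3 st.py
python3 - <<'E'
from h import *
for n in ['top','scene']: cv2.imwrite(f'pics/{n}4.png',arm.get_image(n))
t=cv2.imread('pics/top4.png')[140:250,90:200]; s=cv2.imread('pics/scene4.png')[240:360,320:440]
cv2.imwrite('pics/c4.png',np.hstack([cv2.resize(t,(390,390),interpolation=2),cv2.resize(s,(390,390),interpolation=2)]))
E
```

```text
6.4 [0.5565 0.2099 0.1964] [[0.0019, 0.9363, -0.3511], [0.0006, -0.3511, -0.9363], [-1.0, 0.0016, -0.0012]] F [ 1.37  0.59 -3.42] T [ 0.024 -0.004 -0.023] gap 0.13 err tool cm [-0.   -0.08  0.13] origin z 0.12960482584037453
```

View pics/c4.png

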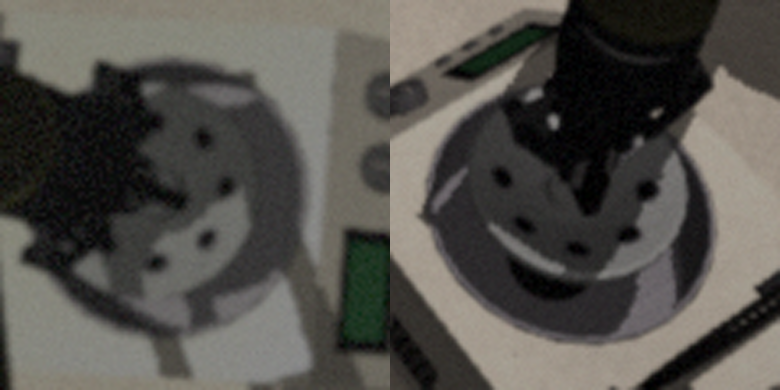

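Emit:
move_arm --moves '[[[0,0,0,0,0,0,1],[0,0,0,0,0,0,1]]]'

```text
time: 6.7
ee_pos: [0.556, 0.2099, 0.1959]
orientation: [[0.001, 0.936, -0.351], [0.0, -0.351, -0.936], [-1.0, 0.001, -0.001]]
ft_force: [0.8, 0.3, -4.2]
finger_gap: 0.128
```

```bash
python3 st.py
```

```text
6.7 [0.556  0.2099 0.1959] [[0.001, 0.9364, -0.3509], [0.0003, -0.3509, -0.9364], [-1.0, 0.0008, -0.0006]] F [ 0.76  0.26 -4.22] T [ 0.026 -0.005 -0.05 ] gap 0.128 err tool cm [-0.   -0.04  0.11] origin z 0.12905447016494645
```

Emit:
move_arm --moves '[[[0,0,0,0,0,0,1]]]'

```text
time: 6.8
ee_pos: [0.5559, 0.2098, 0.1956]
orientation: [[0.0, 0.936, -0.351], [0.0, -0.351, -0.936], [-1.0, 0.0, -0.0]]
ft_force: [-0.0, -0.6, -3.9]
finger_gap: 0.133
```

```bash
python3 st.py
```

```text
6.8 [0.5559 0.2098 0.1956] [[0.0005, 0.9364, -0.3509], [0.0002, -0.3509, -0.9364], [-1.0, 0.0004, -0.0003]] F [-0.02 -0.57 -3.86] T [0.013 0.032 0.009] gap 0.133 err tool cm [-0.   -0.03  0.1 ] origin z 0.1288042173116371
```

Emit:
move_arm --moves '[[[0,0,0,0.2,0,0.06,1],[0,0,0,0.4,0,0.06,1],[0,0,0,0.6,0,0.06,1],[0,0,0,0.8,0,0.06,1],[0,0,0,1.0,0,0.06,1],[0,0,0,1.0,0,0.06,1]]]'

```text
time: 7.4
ee_pos: [0.5553, 0.2091, 0.1848]
orientation: [[-0.001, 0.936, -0.351], [-0.0, -0.351, -0.936], [-1.0, -0.001, 0.001]]
ft_force: [-0.7, -1.2, -4.1]
finger_gap: 0.126
```

```bash
python3 st.py
```

```text
7.4 [0.5553 0.2091 0.1848] [[-0.0008, 0.9364, -0.351], [-0.0003, -0.351, -0.9364], [-1.0, -0.0007, 0.0005]] F [-0.72 -1.21 -4.05] T [-0.003 -0.044 -0.033] gap 0.126 err tool cm [0.   0.01 0.01] origin z 0.11802722796247003
```

Emit:
move_arm --moves '[[[0,0,0,0.15,0,0,1],[0,0,0,0.3,0,0,1],[0,0,0,0.45,0,0,1],[0,0,0,0.6,0,0,1],[0,0,0,0.6,0,0,1],[0,0,0,0.6,0,0,1]]]'

```text
time: 8.0
ee_pos: [0.5561, 0.21, 0.1793]
orientation: [[0.001, 0.936, -0.351], [0.002, -0.351, -0.936], [-1.0, 0.001, -0.002]]
ft_force: [1.3, 3.5, -4.0]
finger_gap: 0.131
```

```bash
python3 st.py
```

```text
8.0 [0.5561 0.21   0.1793] [[0.0013, 0.9364, -0.351], [0.0016, -0.351, -0.9364], [-1.0, 0.0007, -0.0019]] F [ 1.28  3.48 -4.03] T [ 0.897 -0.39   0.012] gap 0.131 err tool cm [-0.   -0.04  0.13] origin z 0.11253668497576075
```

Emit:
move_arm --moves '[[[0,0,0,0,0,-0.1,1],[0,0,0,0,0,-0.1,1],[0,0,0,0,0,-0.1,1]]]'

```text
time: 8.3
ee_pos: [0.5561, 0.2103, 0.1793]
orientation: [[0.0, 0.936, -0.351], [0.0, -0.351, -0.936], [-1.0, 0.0, -0.0]]
ft_force: [1.4, 3.3, -3.4]
finger_gap: 0.129
```

```bash
python3 st.py
```

```text
8.3 [0.5561 0.2103 0.1793] [[0.0004, 0.9364, -0.351], [0.0002, -0.351, -0.9364], [-1.0, 0.0003, -0.0003]] F [ 1.41  3.34 -3.41] T [ 0.706 -0.369  0.015] gap 0.129 err tool cm [-0.   -0.03  0.15] origin z 0.11251035456180908
```

Emit:
move_arm --moves '[[[0,0,0,0,0,-0.1,1],[0,0,0,0,0,-0.1,1],[0,0,0,0,0,-0.1,1],[0,0,0,0,0,-0.1,1]]]'

```text
time: 8.7
ee_pos: [0.5561, 0.2107, 0.1792]
orientation: [[-0.0, 0.936, -0.351], [-0.001, -0.351, -0.936], [-1.0, -0.0, 0.001]]
ft_force: [1.7, 1.5, -4.0]
finger_gap: 0.13
```

```bash
python3 st.py
```

```text
8.7 [0.5561 0.2107 0.1792] [[-0.0003, 0.9364, -0.3509], [-0.0006, -0.3509, -0.9364], [-1.0, -0.0001, 0.0007]] F [ 1.65  1.5  -4.03] T [ 0.188 -0.287 -0.007] gap 0.13 err tool cm [ 0.   -0.01  0.19] origin z 0.1124424988139954
```

Emit:
move_arm --moves '[[[0,0,0,0,0.06,-0.06,1],[0,0,0,0,0.06,-0.06,1],[0,0,0,0,0.06,-0.06,1]]]'

```text
time: 9.0
ee_pos: [0.5564, 0.211, 0.179]
orientation: [[-0.001, 0.936, -0.351], [-0.001, -0.351, -0.936], [-1.0, -0.001, 0.001]]
ft_force: [0.1, -0.3, -3.2]
finger_gap: 0.127
```

```bash
python3 st.py
```

```text
9.0 [0.5564 0.211  0.179 ] [[-0.0014, 0.9364, -0.3509], [-0.0008, -0.3509, -0.9364], [-1.0, -0.001, 0.0012]] F [ 0.12 -0.34 -3.2 ] T [-0.015 -0.032  0.013] gap 0.127 err tool cm [ 0.   -0.03  0.23] origin z 0.11217578699649924
```

Emit:
move_arm --moves '[[[0,0,0,0.1,0,0,1],[0,0,0,0.2,0,0,1],[0,0,0,0.3,0,0,1],[0,0,0,0.4,0,0,1],[0,0,0,0.4,0,0,1]]]'

```text
time: 9.5
ee_pos: [0.5568, 0.2114, 0.1751]
orientation: [[-0.0, 0.936, -0.351], [-0.0, -0.351, -0.936], [-1.0, -0.0, 0.0]]
ft_force: [-0.2, -0.2, -4.3]
finger_gap: 0.126
```

```bash
python3 st.py
```

```text
9.5 [0.5568 0.2114 0.1751] [[-0.0005, 0.9364, -0.351], [-0.0001, -0.351, -0.9364], [-1.0, -0.0004, 0.0003]] F [-0.19 -0.24 -4.31] T [ 0.005  0.042 -0.039] gap 0.126 err tool cm [ 0.   -0.06  0.28] origin z 0.10826636079451166
```

Emit:
move_arm --moves '[[[0,0,0,0.1,0,0,1],[0,0,0,0.2,0,0,1],[0,0,0,0.2,0,0,1]]]'

```text
time: 9.8
ee_pos: [0.5568, 0.2116, 0.1733]
orientation: [[-0.0, 0.936, -0.351], [0.0, -0.351, -0.936], [-1.0, -0.0, -0.0]]
ft_force: [-0.4, -0.2, -2.3]
finger_gap: 0.132
```

```bash
python3 st.py
```

```text
9.8 [0.5568 0.2116 0.1733] [[-0.0003, 0.9364, -0.351], [0.0003, -0.351, -0.9364], [-1.0, -0.0004, -0.0001]] F [-0.36 -0.22 -2.29] T [ 0.118  0.167 -0.   ] gap 0.132 err tool cm [-0.   -0.05  0.29] origin z 0.10652622627287323
```

Emit:
move_arm --moves '[[[0,0,0,0.1,0,0,1],[0,0,0,0.2,0,0,1],[0,0,0,0.2,0,0,1]]]'

```text
time: 10.1
ee_pos: [0.5571, 0.2116, 0.1719]
orientation: [[0.001, 0.936, -0.351], [0.0, -0.351, -0.936], [-1.0, 0.0, -0.001]]
ft_force: [-2.1, 0.9, 1.6]
finger_gap: 0.128
```

```bash
python3 st.py
```

```text
10.1 [0.5571 0.2116 0.1719] [[0.0006, 0.9364, -0.3509], [0.0005, -0.3509, -0.9364], [-1.0, 0.0004, -0.0006]] F [-2.05  0.88  1.64] T [ 0.204  0.487 -0.054] gap 0.128 err tool cm [-0.   -0.08  0.31] origin z 0.10507781094345181
```

Emit:
move_arm --moves '[[[0,0,0,0.1,-0.05,0,1],[0,0,0,0.2,-0.05,0,1],[0,0,0,0.2,-0.05,0,1]]]'

```text
time: 10.4
ee_pos: [0.5574, 0.2117, 0.1701]
orientation: [[0.002, 0.936, -0.351], [0.0, -0.351, -0.936], [-1.0, 0.002, -0.001]]
ft_force: [-0.8, 0.7, 4.3]
finger_gap: 0.126
```

```bash
python3 st.py
```

```text
10.4 [0.5574 0.2117 0.1701] [[0.0022, 0.9364, -0.3509], [0.0003, -0.3509, -0.9364], [-1.0, 0.002, -0.0011]] F [-0.82  0.75  4.35] T [ 0.022  0.267 -0.013] gap 0.126 err tool cm [-0.   -0.11  0.33] origin z 0.10330084766431455
```

Emit:
move_arm --moves '[[[0,0,0,0.1,-0.02,0,1],[0,0,0,0.2,-0.02,0,1],[0,0,0,0.2,-0.02,0,1]]]'

```text
time: 10.7
ee_pos: [0.5575, 0.2117, 0.1684]
orientation: [[0.003, 0.936, -0.351], [0.0, -0.351, -0.936], [-1.0, 0.003, -0.001]]
ft_force: [-0.5, -0.5, 6.7]
finger_gap: 0.122
```

```bash
python3 st.py
```

```text
10.7 [0.5575 0.2117 0.1684] [[0.0029, 0.9364, -0.3509], [0.0003, -0.3509, -0.9364], [-1.0, 0.0025, -0.0013]] F [-0.49 -0.45  6.71] T [-0.05   0.28  -0.055] gap 0.122 err tool cm [-0.   -0.11  0.33] origin z 0.10158893209058756
```

Emit:
move_arm --moves '[[[0,0,0,0.1,0,0,1],[0,0,0,0.2,0,0,1],[0,0,0,0.2,0,0,1]]]'

```text
time: 11.0
ee_pos: [0.5566, 0.2118, 0.165]
orientation: [[0.001, 0.936, -0.351], [0.0, -0.351, -0.936], [-1.0, 0.0, -0.001]]
ft_force: [0.1, 1.4, -0.4]
finger_gap: 0.132
```

```bash
python3 st.py
```

```text
11.0 [0.5566 0.2118 0.165 ] [[0.0005, 0.9363, -0.3511], [0.0004, -0.3511, -0.9363], [-1.0, 0.0004, -0.0005]] F [ 0.14  1.37 -0.37] T [ 0.349 -0.078  0.03 ] gap 0.132 err tool cm [-0.   -0.02  0.31] origin z 0.09816406571328781
```

Emit:
move_arm --moves '[[[0,0,0,0.1,0,0,1],[0,0,0,0.2,0,0,1],[0,0,0,0.2,0,0,1]]]'

```text
time: 11.3
ee_pos: [0.5566, 0.2117, 0.1631]
orientation: [[0.0, 0.936, -0.351], [0.0, -0.351, -0.936], [-1.0, 0.0, -0.0]]
ft_force: [0.9, -0.3, 0.0]
finger_gap: 0.129
```

```bash
python3 st.py
```

```text
11.3 [0.5566 0.2117 0.1631] [[0.0002, 0.9364, -0.3509], [0.0, -0.3509, -0.9364], [-1.0, 0.0002, -0.0001]] F [ 0.95 -0.32  0.04] T [ 0.17  -0.024  0.002] gap 0.129 err tool cm [-0.   -0.02  0.3 ] origin z 0.09631013779709038
```

Emit:
move_arm --moves '[[[0,0,0,0.1,0,0,1],[0,0,0,0.2,0,0,1],[0,0,0,0.2,0,0,1]]]'

```text
time: 11.6
ee_pos: [0.5564, 0.2117, 0.1611]
orientation: [[0.0, 0.936, -0.351], [0.0, -0.351, -0.936], [-1.0, 0.0, -0.0]]
ft_force: [-0.1, 0.8, 0.4]
finger_gap: 0.132
```

```bash
python3 st.py
```

```text
11.6 [0.5564 0.2117 0.1611] [[0.0, 0.9364, -0.3509], [0.0001, -0.3509, -0.9364], [-1.0, 0.0, -0.0001]] F [-0.15  0.81  0.4 ] T [ 0.132 -0.124  0.013] gap 0.132 err tool cm [-0.   -0.01  0.29] origin z 0.09432885679951333
```

Emit:
move_arm --moves '[[[0,0,0,0.1,0,0,1],[0,0,0,0.2,0,0,1],[0,0,0,0.2,0,0,1]]]'

```text
time: 11.9
ee_pos: [0.5558, 0.2113, 0.1587]
orientation: [[-0.001, 0.936, -0.351], [-0.001, -0.351, -0.936], [-1.0, -0.001, 0.001]]
ft_force: [-0.6, 0.4, -1.6]
finger_gap: 0.126
```

```bash
python3 st.py
```

```text
11.9 [0.5558 0.2113 0.1587] [[-0.0014, 0.9364, -0.3509], [-0.0007, -0.3509, -0.9364], [-1.0, -0.001, 0.0012]] F [-0.62  0.38 -1.61] T [ 0.002 -0.017 -0.004] gap 0.126 err tool cm [0.   0.03 0.24] origin z 0.09192579545038754
```

Emit:
move_arm --moves '[[[0,0,0,0.1,0,0,1],[0,0,0,0.2,0,0,1],[0,0,0,0.2,0,0,1]]]'

```text
time: 12.2
ee_pos: [0.556, 0.2114, 0.1583]
orientation: [[-0.0, 0.936, -0.351], [-0.0, -0.351, -0.936], [-1.0, -0.0, 0.0]]
ft_force: [-2.5, -0.7, 6.2]
finger_gap: 0.131
```

```bash
python3 st.py
```

```text
12.2 [0.556  0.2114 0.1583] [[-0.0002, 0.9364, -0.3509], [-0.0003, -0.3509, -0.9364], [-1.0, -0.0001, 0.0004]] F [-2.54 -0.75  6.22] T [-0.189  0.554 -0.018] gap 0.131 err tool cm [0.   0.02 0.25] origin z 0.09148025253593384
```

Emit:
move_arm --moves '[[[0,0,0,0.1,-0.03,0,1],[0,0,0,0.1,-0.03,0,1],[0,0,0,0.1,-0.03,0,1]]]'

```text
time: 12.5
ee_pos: [0.556, 0.2115, 0.1581]
orientation: [[0.001, 0.936, -0.351], [-0.0, -0.351, -0.936], [-1.0, 0.001, -0.0]]
ft_force: [-3.0, -1.1, 8.9]
finger_gap: 0.127
```

```bash
python3 st.py
```

```text
12.5 [0.556  0.2115 0.1581] [[0.0008, 0.9364, -0.3509], [-0.0003, -0.3509, -0.9364], [-1.0, 0.0009, -0.0]] F [-3.   -1.1   8.88] T [-0.332  0.698 -0.052] gap 0.127 err tool cm [0.   0.02 0.25] origin z 0.09125812074475634
```

Emit:
move_arm --moves '[[[0,0,0,-0.1,0,0,1],[0,0,0,-0.2,0,0,1],[0,0,0,-0.3,0,0,1],[0,0,0,-0.4,0,0,1],[0,0,0,-0.4,0,0,1]]]'

```text
time: 13.0
ee_pos: [0.5558, 0.2118, 0.1596]
orientation: [[-0.001, 0.936, -0.351], [-0.0, -0.351, -0.936], [-1.0, -0.001, 0.0]]
ft_force: [0.7, 0.3, -4.5]
finger_gap: 0.128
```

```bash
python3 st.py
```

```text
13.0 [0.5558 0.2118 0.1596] [[-0.0011, 0.9364, -0.351], [-0.0001, -0.351, -0.9364], [-1.0, -0.001, 0.0004]] F [ 0.73  0.26 -4.54] T [ 0.006 -0.003  0.031] gap 0.128 err tool cm [0.   0.05 0.28] origin z 0.09278103211998015
```

Bottomed under about 13 N and now hanging in the play. Starting the pull in small steps.

Emit:
move_arm --moves '[[[0,0,0,-0.1,0,0,1],[0,0,0,-0.2,0,0,1],[0,0,0,-0.2,0,0,1]]]'

```text
time: 13.3
ee_pos: [0.5555, 0.2117, 0.1609]
orientation: [[-0.002, 0.936, -0.351], [-0.0, -0.351, -0.936], [-1.0, -0.002, 0.001]]
ft_force: [0.6, 1.3, -12.9]
finger_gap: 0.126
```

Emit:
move_arm --moves '[[[0,0,0,-0.1,0,0,1],[0,0,0,-0.1,0,0,1]]]'

```text
time: 13.5
ee_pos: [0.5554, 0.2116, 0.1615]
orientation: [[-0.002, 0.936, -0.351], [-0.001, -0.351, -0.936], [-1.0, -0.002, 0.001]]
ft_force: [3.4, 0.5, -19.7]
finger_gap: 0.127
```

```bash
python3 st.py
```

```text
13.5 [0.5554 0.2116 0.1615] [[-0.0024, 0.9364, -0.351], [-0.0006, -0.351, -0.9364], [-1.0, -0.002, 0.0014]] F [  3.43   0.51 -19.74] T [ 0.298 -0.626 -0.009] gap 0.127 err tool cm [0.   0.08 0.25] origin z 0.09470046045863073
```

Emit:
move_arm --moves '[[[0,0,0,0.06,0,0,1],[0,0,0,0.06,0,0,1]]]'

```text
time: 13.7
ee_pos: [0.5554, 0.2116, 0.1616]
orientation: [[-0.002, 0.936, -0.351], [-0.001, -0.351, -0.936], [-1.0, -0.002, 0.001]]
ft_force: [3.2, 1.7, -21.7]
finger_gap: 0.128
```

Emit:
move_arm --moves '[[[0,0,0,0.15,0,0,1]]]'

```text
time: 13.8
ee_pos: [0.5556, 0.2117, 0.1609]
orientation: [[-0.001, 0.936, -0.351], [-0.0, -0.351, -0.936], [-1.0, -0.001, 0.001]]
ft_force: [0.3, 0.5, -13.7]
finger_gap: 0.13
```

Emit:
move_arm --moves '[[[0,0,0,0,0,0,1]]]'

```text
time: 13.9
ee_pos: [0.5556, 0.2117, 0.1613]
orientation: [[-0.001, 0.936, -0.351], [-0.0, -0.351, -0.936], [-1.0, -0.001, 0.001]]
ft_force: [1.2, 0.5, -17.6]
finger_gap: 0.129
```

Emit:
move_arm --moves '[[[0,0,0,0,0,0,1]]]'

```text
time: 14.0
ee_pos: [0.5556, 0.2117, 0.1613]
orientation: [[-0.001, 0.936, -0.351], [-0.0, -0.351, -0.936], [-1.0, -0.001, 0.0]]
ft_force: [0.2, 1.1, -18.0]
finger_gap: 0.127
```

Emit:
move_arm --moves '[[[0,0,0,0.03,0,0,1]]]'

```text
time: 14.1
ee_pos: [0.5557, 0.2117, 0.1611]
orientation: [[-0.001, 0.936, -0.351], [-0.0, -0.351, -0.936], [-1.0, -0.001, 0.0]]
ft_force: [0.2, 0.4, -15.9]
finger_gap: 0.129
```

Emit:
move_arm --moves '[[[0,0,0,0.01,0,0,1]]]'

```text
time: 14.2
ee_pos: [0.5557, 0.2117, 0.161]
orientation: [[-0.001, 0.936, -0.351], [-0.0, -0.351, -0.936], [-1.0, -0.0, 0.0]]
ft_force: [-0.3, 0.8, -15.8]
finger_gap: 0.13
```

Emit:
move_arm --moves '[[[0,0,0,0.01,0,0,1]]]'

```text
time: 14.3
ee_pos: [0.5558, 0.2117, 0.161]
orientation: [[-0.0, 0.936, -0.351], [-0.0, -0.351, -0.936], [-1.0, -0.0, 0.0]]
ft_force: [0.1, -0.3, -14.5]
finger_gap: 0.127
```

Emit:
move_arm --moves '[[[0,0,0,-0.02,0,0,1]]]'

```text
time: 14.4
ee_pos: [0.5557, 0.2117, 0.1611]
orientation: [[-0.0, 0.936, -0.351], [-0.0, -0.351, -0.936], [-1.0, -0.0, 0.0]]
ft_force: [-0.8, 0.3, -15.5]
finger_gap: 0.128
```

Emit:
move_arm --moves '[[[0,0,0,0,0,0,1]]]'

```text
time: 14.5
ee_pos: [0.5558, 0.2117, 0.161]
orientation: [[-0.0, 0.936, -0.351], [-0.0, -0.351, -0.936], [-1.0, -0.0, 0.0]]
ft_force: [-0.9, 0.3, -14.5]
finger_gap: 0.128
```

Emit:
move_arm --moves '[[[0,0,0,0,0,0,1]]]'

```text
time: 14.6
ee_pos: [0.5558, 0.2117, 0.161]
orientation: [[-0.0, 0.936, -0.351], [-0.0, -0.351, -0.936], [-1.0, -0.0, 0.0]]
ft_force: [-1.3, 1.1, -14.5]
finger_gap: 0.126
```

Emit:
move_arm --moves '[[[0,0,0,-0.03,0,0,1],[0,0,0,-0.03,0,0,1]]]'

```text
time: 14.8
ee_pos: [0.5558, 0.2117, 0.161]
orientation: [[-0.001, 0.936, -0.351], [-0.0, -0.351, -0.936], [-1.0, -0.001, 0.0]]
ft_force: [-1.0, 0.5, -15.1]
finger_gap: 0.131
```

Emit:
move_arm --moves '[[[0,0,0,-0.01,0,0,1],[0,0,0,-0.01,0,0,1]]]'

```text
time: 15.0
ee_pos: [0.5558, 0.2117, 0.1611]
orientation: [[-0.001, 0.936, -0.351], [-0.0, -0.351, -0.936], [-1.0, -0.001, 0.0]]
ft_force: [-1.0, 1.0, -15.9]
finger_gap: 0.133
```

Emit:
move_arm --moves '[[[0,0,0,0,0,0,1],[0,0,0,0,0,0,1]]]'

```text
time: 15.2
ee_pos: [0.5559, 0.2117, 0.1611]
orientation: [[-0.001, 0.936, -0.351], [-0.0, -0.351, -0.936], [-1.0, -0.0, 0.0]]
ft_force: [-0.7, -0.0, -16.7]
finger_gap: 0.13
```

Emit:
move_arm --moves '[[[0,0,0,0,0,0,1],[0,0,0,0,0,0,1]]]'

```text
time: 15.4
ee_pos: [0.5559, 0.2117, 0.1611]
orientation: [[-0.001, 0.936, -0.351], [-0.0, -0.351, -0.936], [-1.0, -0.0, 0.0]]
ft_force: [-2.2, -0.2, -16.7]
finger_gap: 0.127
```

Emit:
move_arm --moves '[[[0,0,0,0,0,0,1],[0,0,0,0,0,0,1]]]'

```text
time: 15.6
ee_pos: [0.5559, 0.2117, 0.1612]
orientation: [[-0.0, 0.936, -0.351], [-0.0, -0.351, -0.936], [-1.0, -0.0, 0.0]]
ft_force: [-1.6, 0.5, -16.8]
finger_gap: 0.13
```

Emit:
move_arm --moves '[[[0,0,0,0,0,0,1],[0,0,0,0,0,0,1]]]'

```text
time: 15.8
ee_pos: [0.5559, 0.2117, 0.1612]
orientation: [[-0.0, 0.936, -0.351], [-0.0, -0.351, -0.936], [-1.0, -0.0, 0.0]]
ft_force: [-1.6, -0.1, -16.3]
finger_gap: 0.127
```

Locked: it held about 16 N for over a second without coming off. Now I'll seat it again before letting go.

Emit:
move_arm --moves '[[[0,0,0,0.1,0,0,1],[0,0,0,0.25,0,0,1],[0,0,0,0.4,0,0,1],[0,0,0,0.45,0,0,1],[0,0,0,0.45,0,0,1]]]'

```text
time: 16.3
ee_pos: [0.5577, 0.2122, 0.1586]
orientation: [[0.004, 0.936, -0.351], [0.001, -0.351, -0.936], [-1.0, 0.003, -0.002]]
ft_force: [-1.6, -0.6, 1.2]
finger_gap: 0.128
```

```bash
python3 st.py
```

```text
16.3 [0.5577 0.2122 0.1586] [[0.004, 0.9364, -0.351], [0.0011, -0.351, -0.9364], [-1.0, 0.0034, -0.0024]] F [-1.55 -0.61  1.23] T [-0.12   0.494  0.01 ] gap 0.128 err tool cm [-0.   -0.11  0.38] origin z 0.09179952547656417
```

Emit:
move_arm --moves '[[[0,0,0,0.1,0,0,1],[0,0,0,0.1,0,0,1]]]'

```text
time: 16.5
ee_pos: [0.5578, 0.2122, 0.1582]
orientation: [[0.004, 0.936, -0.351], [0.001, -0.351, -0.936], [-1.0, 0.004, -0.003]]
ft_force: [-2.9, 0.2, 6.6]
finger_gap: 0.132
```

Emit:
move_arm --moves '[[[0,0,0,0,0,0,0.6],[0,0,0,0,0,0,0.4],[0,0,0,0,0,0,0.4],[0,0,0,0,0,0,0.4]]]'

```text
time: 16.9
ee_pos: [0.5565, 0.2119, 0.1559]
orientation: [[0.001, 0.936, -0.351], [0.0, -0.351, -0.936], [-1.0, 0.001, -0.0]]
ft_force: [0.3, 0.4, 0.4]
finger_gap: 0.599
```

```bash
python3 st.py
python3 - <<'E'
from h import *
cv2.imwrite('pics/w5.png',arm.get_image('wrist'))
E
```

```text
16.9 [0.5565 0.2119 0.1559] [[0.0008, 0.9364, -0.351], [0.0002, -0.351, -0.9364], [-1.0, 0.0007, -0.0005]] F [0.31 0.37 0.41] T [0.011 0.044 0.006] gap 0.599 err tool cm [-0.   -0.02  0.31] origin z 0.08908315098391559
```

View pics/w5.png

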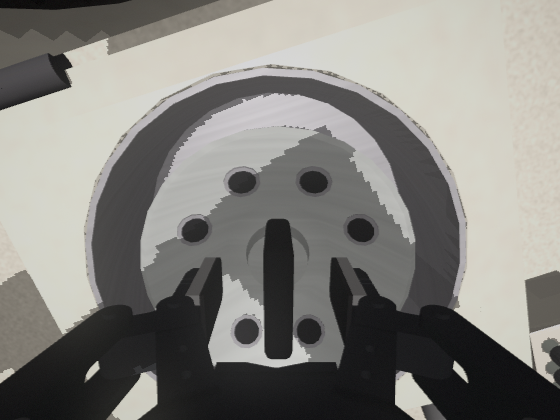

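The rotor sits centred in the bowl with the jaws clear of the bar. I'll retreat straight up.

Emit:
move_arm --moves '[[[0,0,0,-1,0,0,0.4],[0,0,0,-3,0,0,0.3],[0,0,0,-6,0,0,0.2],[0,0,0,-10,0,0,0],[0,0,0,-13,0,0,0],[0,0,0,-15,0,0,0],[0,0,0,-15,0,0,0],[0,0,0,-15,0,0,0]]]'

```text
time: 17.75
ee_pos: [0.556, 0.2118, 0.3061]
orientation: [[0.001, 0.936, -0.351], [0.0, -0.351, -0.936], [-1.0, 0.001, -0.001]]
ft_force: [-0.9, 0.7, -1.0]
finger_gap: 0.998
```

```bash
python3 st.py
python3 - <<'E'
from h import *
R,p,o=pose();im=arm.get_image('wrist');np.savez('p6',R=R,p=p)
cv2.imwrite('pics/w6.png',im);cv2.imwrite('pics/scene6.png',arm.get_image('scene'));cv2.imwrite('pics/top6.png',arm.get_image('top'))
E
```

```text
17.75 [0.556  0.2118 0.3061] [[0.0008, 0.9364, -0.3509], [0.0003, -0.3509, -0.9364], [-1.0, 0.0007, -0.0005]] F [-0.88  0.69 -0.99] T [-0.01   0.019  0.028] gap 0.998 err tool cm [-0.    0.03  0.28] origin z 0.23931404493092603
```

View pics/w6.png

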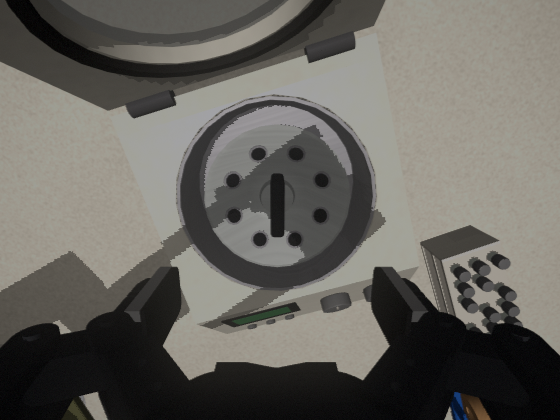

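View pics/scene6.png

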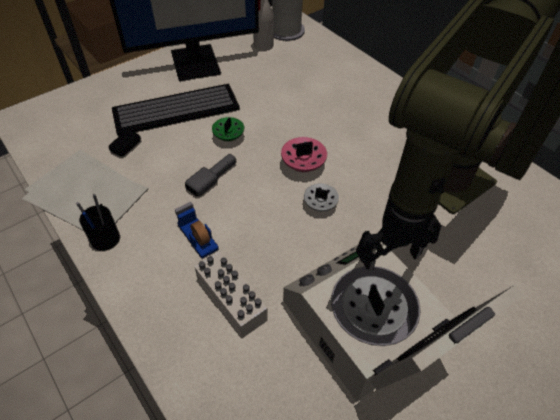

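Run:
```python
from h import *
im=cv2.imread('pics/w6.png');d=np.load('p6.npz');Rp=d['R'],d['p'];g=im.max(2)
P=[]
for u,v in [(259,154),(296,154),(321,180),(320,215),(295,239),(260,239),(234,215),(233,180)]:
    k=(g[v-9:v+10,u-9:u+10]<60).astype(np.uint8);n,l,s,c=cv2.connectedComponentsWithStats(k);i=l[9,9];P.append((u-9+c[i][0],v-9+c[i][1]) if i else (u,v))
for z in (.148,.1555):
    W=np.array([onz('wrist',*q,z,Rp) for q in P]);c=W.mean(0);print(z,c,np.linalg.norm(W-c,axis=1).mean(), np.round(np.degrees(np.arctan2(W[:,1]-c[1],W[:,0]-c[0]))%45+22.5,1))
a=cv2.imread('pics/top0.png').astype(int);b=cv2.imread('pics/top6.png').astype(int)
print([ (n,np.abs(a-b)[y0:y1,x0:x1].mean()) for n,(x0,y0,x1,y1) in dict(rack=(210,98,295,142),tape=(303,115,365,150),scan=(378,150,415,225),green=(420,215,475,265),pink=(350,255,390,320),bg=(400,330,440,380)).items()])
```

```text
0.148 [0.5565873  0.21212325 0.148     ] 0.045035883034988566 [24.5 24.2 24.4 24.4 25.  24.3 24.1 24.8]
0.1555 [0.55716863 0.21374729 0.1555    ] 0.04390988058416631 [24.5 24.2 24.4 24.4 25.  24.3 24.1 24.8]
[('rack', np.float64(2.2719251336898396)), ('tape', np.float64(2.776036866359447)), ('scan', np.float64(2.423303303303303)), ('green', np.float64(2.9376969696969697)), ('pink', np.float64(8.329230769230769)), ('bg', np.float64(5.6306666666666665))]
```

```bash
python3 -c "
from workcell import arm
print(arm.finish_job())"
```

```text
the job is handed in; nothing more can be done
None
```

The rotor is mounted and locked on the drive, but the pull check went briefly over the 20 N limit as the wrist sensor reads it. I handed the job in at about 18 s.

- **Mounting:** I gripped the large plain rotor by its bar, turned its slot to the cross-piece (about 69.5°) and lowered it over the spigot, easing sideways when it rubbed. The claws passed at about 11 N of push. It then bottomed firmly at the expected home height under about 13 N.
- **Pull check:** The rotor stayed on with about 3 mm of play. The wrist read 14.5–18 N for nearly 2 s, including about 4 N of rotor weight. Before that the force crept up, reading 19.7 N and then 21.7 N for 0.2–0.3 s before I backed off. The 21.7 N is about 18 N on the drive without the rotor's weight, so the limit was exceeded if weight counts.
- **Final state:** I pressed the rotor home again, opened the jaws and backed straight up.
- **Last checks:** In the wrist camera, the rotor's hole circle fits the home height better than 7.5 mm too high, and its angle is 69.4°. The top view shows the rack, tape dispenser, scanner and green rotor unchanged. The pink and small rotors look unmoved in the scene view; the top-view comparison was unclear for the pink one (the arm's shadow had moved) and did not cover the small one.
- **Small disagreement:** The seated rotor centre measures about 2–3 mm off my first camera estimate of the drive axis, which is about what the calibration error and the rubber mounts could explain.

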